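# Square a prosthetic foot up in the alignment board

## Task

Push the beige prosthetic foot across the grey alignment board until its straight big-toe side lies flush along the aluminium fence and its heel sits squarely against the red stop block, then back away. Only push it from outside with the fingers: do not pinch it, reach onto it, lift it or tip it. Leave the tube clamp, jar, screwdriver and pliers where they are.

Things in the scene. Friction and masses are not known exactly. Their poses are not given: they have to be found in the camera images.
- foot: Beige prosthetic foot, loose, sole on the board, 75 mm wide (x), 230 long (y), 0.4-0.75 kg. Origin: centre of the sole's underside; y points to the toes. Straight upright sides from y = -115 to 95 mm: big-toe side at x = +37.5, outer side at x = -37.5. Sides 40 mm high up to y = 45, then 24; sloping instep. Round ankle at y = -60, 62 high, steel adapter on it, top at 76 mm.
- foot_toe (a point): Tip of the big toe: in the foot's frame (23.5, 115, 12) mm. The toes are 22 mm high; their tips run back evenly from here to y = 106 mm at the little toe (x = -32 mm). The foot is smooth: it slides over the board at 1 to 3 N (friction about 0.3).
- foot_heel (a point): Middle of the flat upright heel face, 75 mm wide and 40 mm high: in the foot's frame (0, -115, 12) mm.
- jig: Grey alignment board fixed to the bench; x towards its fence (roughly away from the robot), y along it. Origin at the underside; board from x = -140 to 170 mm, y = -260 to 260 mm, its top 10 mm above the origin. The aluminium fence stands along the far edge, upright face at x = 140 mm, top 35 mm above the origin.
- heel_stop: Red heel stop, a block fixed on the board and touching the fence, in its right-hand (-y) half; axes parallel to the board's. 85 mm (x), 30 mm (y), 35 mm high, origin at the centre of its underside on the board's top. The heel goes against its face y = +15 mm.
- clamp: Steel tube clamp standing upright on the near right part of the board, 41 mm across, 48 mm high, origin at the centre of its underside. To be left alone.
- jar: Amber jar with a black lid standing on the bench beside the board, 64 mm across, 75 mm high, origin at the centre of its underside. To be left alone.
- screwdriver: Screwdriver with a blue handle lying on the bench beside the board, 190 mm long along its x. To be left alone.
- pliers: Pliers with yellow handles lying on the bench beside the board, 160 mm long along x, 57 mm wide, 13 mm high. To be left alone.
There are look-alikes about, which are no part of the job. Of the things like the foot, leave any that is black, green or yellow; of the rest the larger one is meant.

How it is judged:
By the outcome, as a careful person would: the job done as asked, in the order asked, and still so for the second after the job is handed in, with the robot touching nothing.
It also fails if it takes over 72 s, if anything falls off the work surface, if the arm or the gripper's body presses on something with over 40 N, if the wrist force passes 120 N, or if a joint passes its speed limit or range.

## Robot

A 6-joint arm with a two-finger parallel gripper is mounted at the origin on the work surface. World frame = base frame: x ahead of the robot, y to its left, z up, the work surface at z = 0. Lengths are in m, angles in degrees, forces in N, time in s.
With the tool pointing down it reaches from about 0.2 to 0.875 m from the base axis. Payload 3.4 kg.
Tool frame: the origin (TCP) lies between the finger pads, 19 mm behind the fingertips; this is the grasp point; z points along the fingers, y is the line along which they close (so a half turn about z gives the same grasp; the last joint's range is limited). The gripper opens to 94 mm and grips with 3 to 60 N. Pads are 16 mm wide; open, the fingers measure 119 mm over their backs; the gripper's body (75 mm by 177 mm) begins 78 mm behind the grasp point.
Start: joints at [-83.652, 15.808, 86.224, -0, 77.962, -6.933], TCP at [0.132, -0.56, 0.224] pointing down, gripper open.
Joint ranges: [-165.64, 165.64], [-43.16, 119.46], [12.63, 154.43], [-67.54, 247.53], [6.08, 155.33], [-154.97, 154.97]. Speed limits (degrees/s): [147.25, 147.25, 180, 180, 180, 180].

## Interface

Orientations are given as [roll, pitch, yaw] about the fixed x, y, z axes, in that order (R = Rz(yaw) Ry(pitch) Rx(roll)).
In Python, from cell import status, vision, workorder gives the robot as it stands.
- The arm moves only by the tool servo_tool, never from a script. Its argument "targets" is a list that holds one entry, the list of rows, each a list of 7 numbers: the shift along the tool's x, y, z in mm, then the turn, a rotation vector about the tool's x, y, z in degrees, then the finger opening in mm, from 0 to 94. A call has 1 to 10 rows; each row shifts and turns the commanded pose from where the row before left it, along the tool's axes as they then stand; what a row does not reach is not made up. A row lasts 1/10 s, in which the tool goes at most 50 mm and 8.59 degrees, less where a joint would pass 70% of its speed; a pose out of reach is approached as far as the arm can. A call is refused whole if a number of a shift passes 50 or a number of a turn 8.59, either way. A call with a gripper value outside its range is refused whole. The fingers move at their own pace and stop on an object; "squeeze" is the grip in N (left out, the last holds). Time passes only in rows, so rows that do not move let the fingers close. It gives the time, the measured TCP pose, the force, the opening and the grip force at its end, in the units of the state.
- status.sense(): the state, without advancing time (a new reading comes with each control period).
- vision.get_image(name): name is "scene" or "side" or "wrist"; returns the picture (384x512x3 uint8, red, green, blue); there is no depth.
- vision.get_calibration(name): a dict with "K" (3x3 intrinsics, pixels), "distortion" ([k1, k2, p1, p2, k3] as OpenCV has them; the pictures are not rectified), "origin" and "orientation" of the camera in the world. Camera axes: x right, y down, z forward; pixel columns grow to the right and rows downward; lengths in m; the calibration is good to about 2 mm. A picture is of the moment at which its call begins: read the wrist's pose just before it. get_calibration takes no time and is no camera call; for the wrist camera it gives the pose at the moment of the call.
- workorder.sign_off(): hands the job in; it is judged then, once.
The state is a dict: "time": time; "joints": joint angles; "joint_vel": joint speeds; "joint_torque": joint torques, N m; "ee_pos": TCP position; "tcp_rot": TCP orientation; "contact_force": force on the tool from outside, world axes, zero at the start; "wrist_torque": the same for the moment, N m; "opening": finger opening in m; "gripper_force": force on a finger pad.
Only numpy, scipy, OpenCV 4.12 (cv2) and the standard library are available. Lean on these libraries where they do the work, as an engineer would, in place of code of your own. Each camera call takes 0.05 s, during which the arm holds its last target. There are 200 camera calls.

## Working session

There is one attempt and no reset: what is moved stays moved. The work goes in short steps, Python scripts to look and compute and a tool call to move; the robot and the scene stay as the last step left them, time stands still between calls to the robot, and variables do not carry over. Pictures are saved under pics/ and viewed, at most 10 in all, crops included, and the job is handed in when it is done.

Besides the shell and the picture viewer there is one more tool, called after ">>>" as name(argument=value, ...), one argument or row to a line, values as JSON. servo_tool: Moves the arm, as the interface text tells. Its arguments: {"type":"object","properties":{"targets":{"type":"array","items":{"type":"array","items":{"type":"array","items":{"type":"number"}}}},"squeeze":{"type":"number"}},"required":["targets"]}

```bash
mkdir -p pics; cat > h.py <<'E'
import numpy as np, cv2
from cell import status, vision, workorder
from scipy.spatial.transform import Rotation as R
def ray(c,uv):
    uv=np.array(uv,float).reshape(-1,1,2)
    p=cv2.undistortPoints(uv,np.array(c["K"],float),np.array(c["distortion"],float))[:,0]
    d=np.c_[p,np.ones(len(p))]
    return np.array(c["origin"],float),d@rot(c).T
def rot(c):
    o=np.array(c["orientation"],float)
    return o if o.shape==(3,3) else R.from_euler('xyz',o,degrees=True).as_matrix()
def onz(c,uv,z):
    o,d=ray(c,uv); return o+d*((z-o[2])/d[:,2])[:,None]
def grab(n,f):
    c=vision.get_calibration(n); im=vision.get_image(n); cv2.imwrite(f,im[:,:,::-1]); np.save(f[:-4],im); return c,im
E
python3 - <<'E'
from h import *
ims=[]
for n in("scene","side"):
    c,im=grab(n,f"pics/{n}0.png"); print(n,c)
print(status.sense())
E
```

```text
scene {'K': array([[375.72180268,   0.        , 252.94409483],
       [  0.        , 375.72180268, 190.22278803],
       [  0.        ,   0.        ,   1.        ]]), 'distortion': array([-0.01488055,  0.        ,  0.        ,  0.        ,  0.        ]), 'origin': array([ 1.33064142, -0.58573189,  0.83944587]), 'orientation': array([-128.29125456,    0.70721677,   57.55600628])}
side {'K': array([[421.93510115,   0.        , 260.33038051],
       [  0.        , 421.93510115, 194.10613801],
       [  0.        ,   0.        ,   1.        ]]), 'distortion': array([-0.08993184,  0.        ,  0.        ,  0.        ,  0.        ]), 'origin': array([0.41087602, 1.03884945, 0.87539897]), 'orientation': array([-127.95444806,   -0.22970302, -174.90152449])}
{'time': 0.1, 'joints': array([-8.36510341e+01,  1.58446920e+01,  8.62854359e+01, -1.66287339e-03,
        7.79610789e+01, -6.93134651e+00]), 'joint_vel': array([-0.02600304, -0.04108551, -0.14734102,  0.08418554,  0.16415577,
       -0.01338386]), 'joint_torque': array([ 8.57783507e-04, -4.05455375e+01, -2.37779081e+01,  7.02032028e-02,
        2.98654195e-02, -4.19818446e-05]), 'ee_pos': array([ 0.13203442, -0.55917069,  0.2235019 ]), 'tcp_rot': array([-1.79909264e+02, -9.39296938e-03,  1.32806531e+01]), 'contact_force': array([0.20400983, 0.5729197 , 0.6297086 ]), 'wrist_torque': array([ 0.0182157 , -0.01986179,  0.0258993 ]), 'gripper_force': 0.0, 'opening': 0.09381460473433695}
```

View pics/scene0.png

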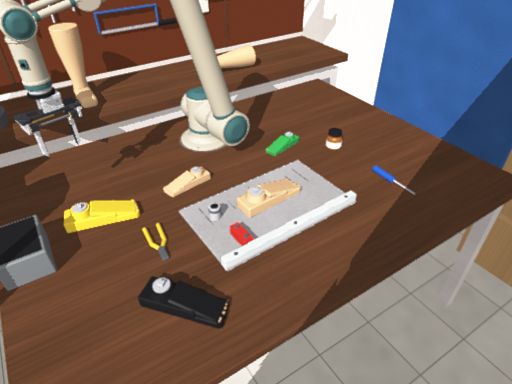

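View pics/side0.png

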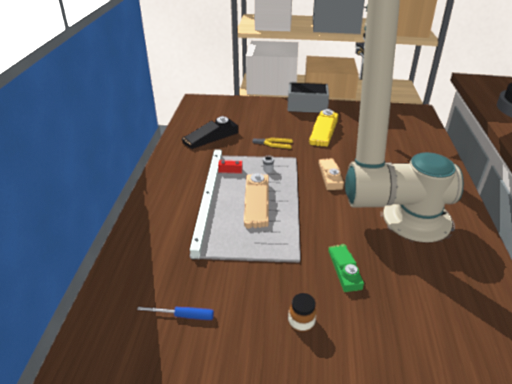

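The scene view shows two beige feet, one on the board at (268,196) and a smaller one on the bench at (187,180). Yellow (100,212), black (183,300) and green (283,143) are excluded by colour. The one on the board is the larger beige one, so I choose it. The clamp is at (214,211), the stop at (240,234), and the fence runs (228,258) to (355,198). I'll check the choice in a close crop.

```bash
python3 - <<'E'
from h import *
a=np.load("pics/scene0.npy")[150:275,170:370]; b=np.load("pics/side0.npy")[140:270,180:320]
cv2.imwrite("pics/c1.png",cv2.resize(a,(800,500),interpolation=cv2.INTER_CUBIC)[:,:,::-1])
cv2.imwrite("pics/c2.png",cv2.resize(b,(640,594),interpolation=cv2.INTER_CUBIC)[:,:,::-1])
E
```

```text
(no output)
```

View pics/c1.png

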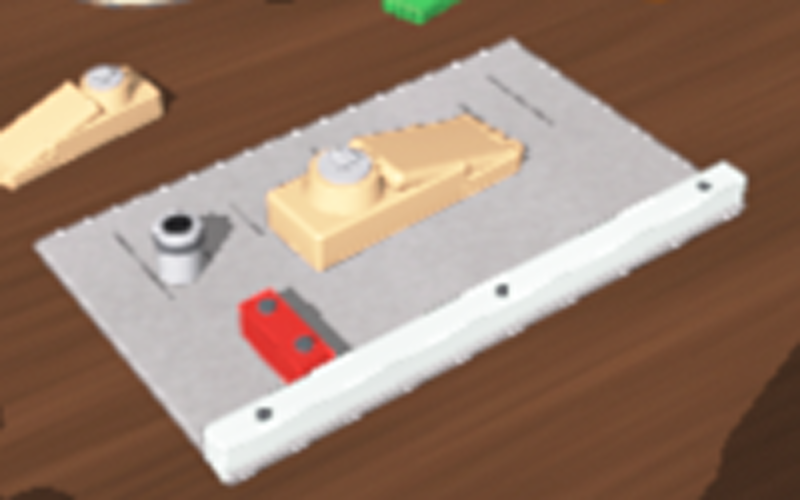

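View pics/c2.png

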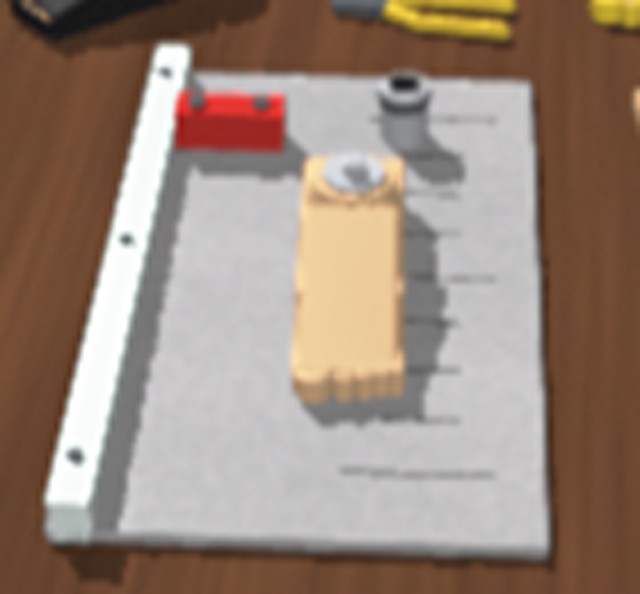

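Both crops confirm a beige foot on the board with heel towards the stop and ankle at c1 (343,160). The red stop's heel-side face is visible, and the clamp is at c1 (178,250).

```bash
python3 - <<'E'
from h import *
cs=vision.get_calibration("scene"); cd=vision.get_calibration("side")
S=lambda u,v:(u/4+170-.375,v/4+150-.375); D=lambda u,v:(u/4.571+180-.39,v/4.571+140-.39)
for n,c,p,z in [("nearR sc",cs,S(36,245),.01),("nearL sc",cs,S(512,40),.01),("nearR si",cd,D(530,80),.01),("nearL si",cd,D(548,545),.01),
 ("fenceR sc",cs,S(207,432),.035),("fenceL sc",cs,S(728,163),.035),("fenceL si",cd,D(92,505),.035),("fenceR si",cd,D(188,47),.035),
 ("stop face top outer sc",cs,S(270,289),.045),("stop face top sc fence",cs,S(334,352),.045),("stop top face si near",cd,D(284,122),.045),("stop bot si",cd,D(284,151),.01),("stop bot fence si",cd,D(178,149),.01),
 ("heel bigtoe bot sc",cs,S(323,270),.01),("heel bigtoe top",cs,S(318,237),.05),("heel outer top",cs,S(268,195),.05),("heel outer bot",cs,S(273,230),.01),("bigtoe side front sc top",cs,S(523,146),.032),("adapter sc",cs,S(343,160),.086),
 ("adapter si",cd,D(354,172),.086),("bigtoe si top",cd,D(294,372),.034),("bigtoe side bot si",cd,D(296,392),.01),("little si",cd,D(404,367),.034),("little tip bot si",cd,D(404,392),.01),
 ("heel outer top si",cd,D(405,157),.05),("heel bt top si",cd,D(306,156),.05),
 ("clamp sc top",cs,S(178,226),.058),("clamp si top",cd,D(405,86),.058)]:
    print(n,(onz(c,[p],z)[0,:2]*1000).round(1))
E
```

```text
nearR sc [ 395.9 -298.3]
nearL sc [370.7 222.3]
nearR si [ 394.1 -304.6]
nearL si [370.9 216.2]
fenceR sc [ 675.4 -286.5]
fenceL sc [652.6 235.7]
fenceL si [648.2 232.6]
fenceR si [ 674.9 -288.9]
stop face top outer sc [ 582.3 -179.5]
stop face top sc fence [ 666.4 -174.5]
stop top face si near [ 580.9 -173.2]
stop bot si [ 583.1 -184.3]
stop bot fence si [ 666.  -179.3]
heel bigtoe bot sc [ 553.6 -113.8]
heel bigtoe top [ 555.9 -119.2]
heel outer top [ 488.5 -125.8]
heel outer bot [ 488.2 -122.6]
bigtoe side front sc top [534.  106.1]
adapter sc [521.9 -73.3]
adapter si [515.9 -56.1]
bigtoe si top [540.7  99.3]
bigtoe side bot si [540.7  92.3]
little si [469.2  87.6]
little tip bot si [469.   85.5]
heel outer top si [ 484.9 -128.6]
heel bt top si [ 558.1 -122.9]
clamp sc top [ 491.1 -210.4]
clamp si top [ 491.2 -212.2]
```

>>> servo_tool(
  targets=[
    [[0,0,0,0,0,5.3,94],[0,0,0,0,0,5.3,94],[20,-35,0,0,0,0,94],[20,-35,0,0,0,0,94],[20,-35,0,0,0,0,94],[20,-35,0,0,0,0,94],[20,-35,0,0,0,0,94],[20,-35,0,0,0,0,94],[20,-35,0,0,0,0,94],[0,0,0,0,0,0,94]],
  ],
)

```text
time: 1.1
ee_pos: [0.2613, -0.3037, 0.224]
tcp_rot: [-179.8, -0.0, 2.9]
contact_force: [-0.4, -0.5, 0.3]
opening: 0.0941
gripper_force: 0.0
```

>>> servo_tool(
  targets=[
    [[22.5,-34,0,0,0,0,94],[22.5,-34,0,0,0,0,94],[22.5,-34,0,0,0,0,94],[22.5,-34,0,0,0,0,94],[22.5,-34,0,0,0,0,94],[22.5,-34,0,0,0,0,94],[22.5,-34,0,0,0,0,94],[22.5,-34,0,0,0,0,94],[0,0,0,0,0,0,94],[0,0,0,0,0,0,94]],
  ],
)

```text
time: 2.1
ee_pos: [0.4277, -0.0283, 0.2238]
tcp_rot: [180.0, 0.1, 2.8]
contact_force: [0.2, -1.4, -0.2]
opening: 0.0939
gripper_force: 0.0
```

```bash
python3 - <<'E'
from h import *
s=status.sense(); print(s["ee_pos"],s["tcp_rot"])
c,im=grab("wrist","pics/w1.png"); print(c["origin"],c["orientation"])
E
```

```text
[ 0.42767114 -0.02833026  0.2238264 ] [1.79956126e+02 7.14139797e-02 2.80586859e+00]
[ 0.50325902 -0.02389912  0.3837147 ] [ 1.64872247e+02 -9.95138850e-02 -8.72039718e+01]
```

View pics/w1.png

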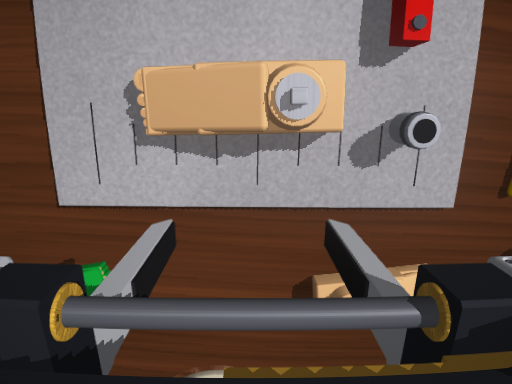

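The wrist view shows the foot with heel right at (345,62)-(345,131) and toes left at (140,80). The stop is at (410,25), the clamp at (421,130), and the board's near edge runs (60,206) to (453,207). The clearance for lowering is fine.

```bash
python3 - <<'E'
from h import *
c=vision.get_calibration("wrist")
for n,p,z in [("nearL",(60,206.5),.01),("nearR",(453,207),.01),("heel outer top",(345,131),.05),("heel bt top",(344,61),.05),("stop face top lower",(391,43),.045),("stop face bot",(390,44),.01),("clamp",(425,131),.058),("outer toe",(148,134),.034)]:
    q=onz(c,[p],z)[0]*1000; d=q[:2]-[523,-34.5]; print(n,q[:2].round(1),"jig",(d@np.array([[.9989,-.0471],[.0471,.9989]])).round(1))
E
```

```text
nearL [369.9 216.8] jig [-141.1  258.3]
nearR [ 393.1 -298.7] jig [-142.2 -257.8]
heel outer top [ 484.8 -128.8] jig [-42.6 -92.4]
heel bt top [ 555.6 -119.6] jig [ 28.5 -86.5]
stop face top lower [ 577.5 -168.5] jig [  48.2 -136.5]
stop face bot [ 584.1 -182.4] jig [  54.  -150.6]
clamp [ 490.3 -213.2] jig [ -41.1 -176.9]
outer toe [470.2  88.3] jig [-47.  125.1]
```

>>> servo_tool(
  targets=[
    [[0,0,30,0,0,0,94],[0,0,35,0,0,0,94],[0,0,35,0,0,0,94],[0,0,35,0,0,0,94],[0,0,25,0,0,0,94],[0,0,15,0,0,0,94],[0,0,10,0,0,0,94],[0,0,0,0,0,0,94],[0,0,0,0,0,0,94]],
  ],
)

```text
time: 3.05
ee_pos: [0.4279, -0.0291, 0.0397]
tcp_rot: [180.0, -0.0, 2.6]
contact_force: [-0.5, 0.2, -0.1]
opening: 0.0941
gripper_force: 0.0
```

>>> servo_tool(
  targets=[
    [[10,0,1,0,0,0,94],[10,0,1,0,0,0,94],[8,0,0,0,0,0,94],[7,0,0,0,0,0,94],[7,0,0,0,0,0,94],[7,0,0,0,0,0,94],[7,0,0,0,0,0,94],[7,0,0,0,0,0,94],[7,0,0,0,0,0,94],[7,0,0,0,0,0,94]],
  ],
)

```text
time: 4.05
ee_pos: [0.5049, -0.0246, 0.0371]
tcp_rot: [180.0, 0.0, 2.7]
contact_force: [-1.4, 0.7, -0.7]
opening: 0.0939
gripper_force: 0.6
```

>>> servo_tool(
  targets=[
    [[7,0,0,0,0,0,94],[7,0,0,0,0,0,94],[7,0,0,0,0,0,94],[7,0,0,0,0,0,94],[7,0,0,0,0,0,94],[7,0,0,0,0,0,94],[7,0,0,0,0,0,94],[0,0,0,0,0,0,94]],
  ],
)

```text
time: 4.85
ee_pos: [0.5555, -0.0225, 0.0375]
tcp_rot: [180.0, -0.2, 2.7]
contact_force: [0.1, 0.9, 1.0]
opening: 0.0938
gripper_force: 0.0
```

```bash
python3 - <<'E'
from h import *
grab("side","pics/s2.png"); grab("wrist","pics/w2.png")
a=np.load("pics/side0.npy"); a=np.load("pics/s2.npy")[140:270,180:320]; b=np.load("pics/w2.npy")
cv2.imwrite("pics/m2.png",np.hstack([cv2.resize(a,(388,360)),cv2.resize(b,(412,360))])[:,:,::-1])
E
```

```text
(no output)
```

View pics/m2.png

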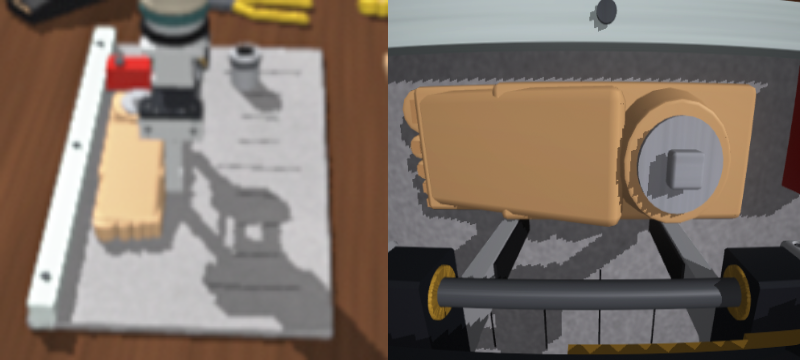

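The foot is square to the board, big-toe edge at about row 86 in the wrist half. A gap remains to the fence (bottom at about row 60). I'll continue slowly until contact.

>>> servo_tool(
  targets=[
    [[4,0,0,0,0,0,94],[5,0,0,0,0,0,94],[4,0,0,0,0,0,94],[3,0,0,0,0,0,94],[2,0,0,0,0,0,94],[2,0,0,0,0,0,94]],
  ],
)

```text
time: 5.55
ee_pos: [0.5734, -0.0215, 0.0372]
tcp_rot: [180.0, 0.0, 2.7]
contact_force: [-2.1, -0.4, 2.0]
opening: 0.0938
gripper_force: 0.8
```

>>> servo_tool(
  targets=[
    [[1.5,0,0,0,0,0,94],[1.5,0,0,0,0,0,94]],
  ],
)

```text
time: 5.75
ee_pos: [0.5762, -0.0212, 0.0372]
tcp_rot: [-180.0, 0.0, 2.7]
contact_force: [-4.3, 0.1, 1.3]
opening: 0.0939
gripper_force: 2.2
```

>>> servo_tool(
  targets=[
    [[1,0,0,0,0,0,94],[1,0,0,0,0,0,94]],
  ],
)

```text
time: 5.95
ee_pos: [0.5764, -0.021, 0.0369]
tcp_rot: [-180.0, 0.2, 2.6]
contact_force: [-6.6, 0.3, 3.6]
opening: 0.0937
gripper_force: 3.4
```

>>> servo_tool(
  targets=[
    [[1,0,0,0,0,0,94],[0,0,0,0,0,0,94]],
  ],
)

```text
time: 6.15
ee_pos: [0.5763, -0.0209, 0.0368]
tcp_rot: [-180.0, 0.4, 2.6]
contact_force: [-8.1, -0.8, 4.2]
opening: 0.0941
gripper_force: 3.5
```

The foot is stopped firmly against the fence (8 N, no further motion). I'll retreat, close the fingers and go round to the toe end.

>>> servo_tool(
  targets=[
    [[-6,0,0,0,0,0,94],[-20,0,0,0,0,0,94],[-25,0,0,0,0,0,0],[0,-30,0,0,0,0,0],[0,-40,0,0,0,0,0],[0,-40,0,0,0,0,0],[0,-40,0,0,0,0,0],[0,-20,0,0,0,0,0],[0,0,0,0,0,0,0],[0,0,0,0,0,0,0]],
  ],
)

```text
time: 7.15
ee_pos: [0.5213, 0.1464, 0.0374]
tcp_rot: [180.0, -0.1, 2.8]
contact_force: [-0.6, -0.7, 0.1]
opening: 0.0334
gripper_force: 0.0
```

>>> servo_tool(
  targets=[
    [[25,0,0,0,0,0,0],[30,0,0,0,0,0,0],[30,0,0,0,0,0,0],[12,0,0,0,0,0,0],[0,0,0,0,0,0,0],[0,0,0,0,0,0,0]],
  ],
)

```text
time: 7.75
ee_pos: [0.6159, 0.1499, 0.0367]
tcp_rot: [180.0, 0.1, 2.6]
contact_force: [-0.6, -0.4, -0.4]
opening: 0.0006
gripper_force: 0.0
```

```bash
python3 - <<'E'
from h import *
c,_=grab("side","pics/s3.png"); grab("scene","pics/sc3.png");grab("wrist","pics/w3.png")
a=np.load("pics/s3.npy")[130:270,180:320]; b=np.load("pics/w3.npy")
cv2.imwrite("pics/m3.png",np.hstack([cv2.resize(a,(380,380)),cv2.resize(b,(420,380))])[:,:,::-1])
E
```

```text
(no output)
```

View pics/m3.png

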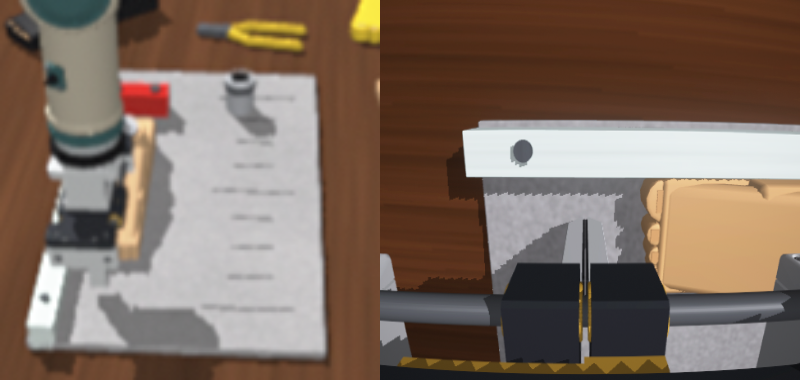

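The big-toe side lies flush on the fence (wrist half, row about 180), with the closed fingers at (585,225) in front of the toes at column 650. Now I push towards the stop.

>>> servo_tool(
  targets=[
    [[0,10,0,0,0,0,0],[0,10,0,0,0,0,0],[0,7,0,0,0,0,0],[0,6,0,0,0,0,0],[0,6,0,0,0,0,0],[0,6,0,0,0,0,0],[0,6,0,0,0,0,0]],
  ],
)

```text
time: 8.6
ee_pos: [0.6197, 0.0996, 0.0373]
tcp_rot: [-180.0, 0.0, 2.7]
contact_force: [0.2, 1.6, 0.2]
opening: 0.0005
gripper_force: 0.9
```

>>> servo_tool(
  targets=[
    [[0,6,0,0,0,0,0],[0,6,0,0,0,0,0],[0,6,0,0,0,0,0],[0,5,0,0,0,0,0],[0,4,0,0,0,0,0]],
  ],
)

```text
time: 9.1
ee_pos: [0.621, 0.0724, 0.0372]
tcp_rot: [180.0, 0.0, 2.7]
contact_force: [-0.4, 2.0, 0.9]
opening: 0.0007
gripper_force: 0.9
```

>>> servo_tool(
  targets=[
    [[0,3,0,0,0,0,0],[0,2,0,0,0,0,0],[0,2,0,0,0,0,0]],
  ],
)

```text
time: 9.4
ee_pos: [0.6213, 0.0658, 0.0372]
tcp_rot: [180.0, 0.0, 2.7]
contact_force: [-0.9, 0.9, 1.0]
opening: 0.0004
gripper_force: 0.8
```

>>> servo_tool(
  targets=[
    [[0,2,0,0,0,0,0],[0,2,0,0,0,0,0]],
  ],
)

```text
time: 9.6
ee_pos: [0.6214, 0.0626, 0.0372]
tcp_rot: [-179.9, 0.0, 2.6]
contact_force: [-1.0, 6.4, 0.3]
opening: 0.0002
gripper_force: 3.4
```

>>> servo_tool(
  targets=[
    [[0,2,0,0,0,0,0],[0,1,0,0,0,0,0]],
  ],
)

```text
time: 9.8
ee_pos: [0.6214, 0.0624, 0.0373]
tcp_rot: [-179.6, 0.0, 2.5]
contact_force: [-0.7, 12.0, 1.2]
opening: 0.0003
gripper_force: 6.0
```

>>> servo_tool(
  targets=[
    [[0,1,0,0,0,0,0],[0,1,0,0,0,0,0]],
  ],
)

```text
time: 10.0
ee_pos: [0.6211, 0.0622, 0.0373]
tcp_rot: [-179.5, 0.0, 2.5]
contact_force: [-1.7, 16.3, 1.8]
opening: 0.0003
gripper_force: 8.1
```

The heel is on the stop (16 N, no motion). I'll back off and come round for a light side press to seat it.

>>> servo_tool(
  targets=[
    [[0,-6,0,0,0,0,0],[0,-15,0,0,0,0,0],[0,-20,0,0,0,0,0],[-30,0,0,0,0,0,0],[-40,0,0,0,0,0,0],[-25,0,0,0,0,0,0],[0,35,0,0,0,0,0],[0,40,0,0,0,0,0],[0,40,0,0,0,0,40],[0,40,0,0,0,0,94]],
  ],
)

```text
time: 11.0
ee_pos: [0.5327, -0.0628, 0.0376]
tcp_rot: [179.9, -0.1, 2.8]
contact_force: [-0.7, -0.8, 0.3]
opening: 0.0132
gripper_force: 0.0
```

>>> servo_tool(
  targets=[
    [[0,12,0,0,0,0,94],[0,0,0,0,0,0,94],[0,0,0,0,0,0,94],[0,0,0,0,0,0,94],[0,0,0,0,0,0,94]],
  ],
)

```text
time: 11.5
ee_pos: [0.5326, -0.072, 0.0372]
tcp_rot: [-180.0, 0.0, 2.8]
contact_force: [1.3, -0.8, 0.2]
opening: 0.0534
gripper_force: 0.0
```

```bash
python3 - <<'E'
from h import *
grab("scene","pics/sc4.png");c,_=grab("wrist","pics/w4.png")
a=np.load("pics/sc4.npy")[150:275,190:320]; b=np.load("pics/w4.npy")
cv2.imwrite("pics/m4.png",np.hstack([cv2.resize(a,(380,365)),cv2.resize(b,(420,365))])[:,:,::-1])
E
```

```text
(no output)
```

View pics/m4.png

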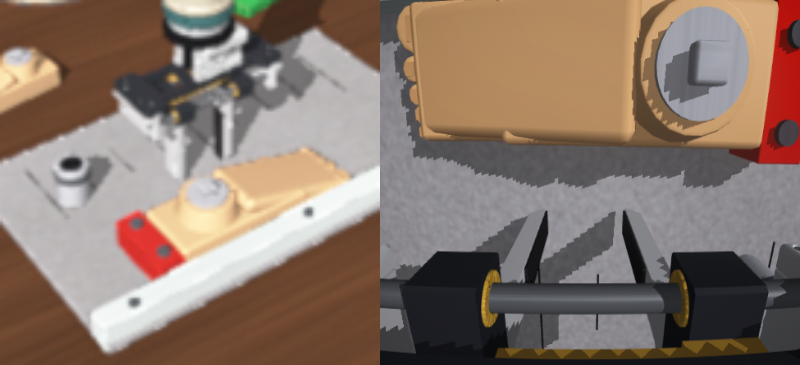

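The foot lies along the fence with its heel on the red stop (wrist half, column 775). Now the light side press for flushness.

>>> servo_tool(
  targets=[
    [[0,0,0,0,0,0,94],[0,0,0,0,0,0,94],[10,0,0,0,0,0,94],[12,0,0,0,0,0,94],[10,0,0,0,0,0,94],[6,0,0,0,0,0,94],[4,0,0,0,0,0,94],[2,0,0,0,0,0,94],[1,0,0,0,0,0,94],[1,0,0,0,0,0,94]],
  ],
)

```text
time: 12.6
ee_pos: [0.5779, -0.0712, 0.037]
tcp_rot: [-180.0, 0.1, 2.7]
contact_force: [-1.0, -0.2, 0.2]
opening: 0.0939
gripper_force: 0.5
```

>>> servo_tool(
  targets=[
    [[1,0,0,0,0,0,94],[1,0,0,0,0,0,94]],
  ],
)

```text
time: 12.8
ee_pos: [0.5784, -0.071, 0.037]
tcp_rot: [-180.0, 0.3, 2.7]
contact_force: [-6.0, -0.9, 3.2]
opening: 0.0936
gripper_force: 3.2
```

Contact is at the same x' as before (53.6 against 53.9), so it is still flush. Backing away.

>>> servo_tool(
  targets=[
    [[1,0,0,0,0,0,94],[-3,0,0,0,0,0,94],[-10,0,0,0,0,0,94],[-25,0,0,0,0,0,94],[-30,0,0,0,0,0,94],[-10,0,-30,0,0,0,94],[0,0,-40,0,0,0,94],[0,0,-40,0,0,0,94],[0,0,-40,0,0,0,94],[0,0,0,0,0,0,94]],
  ],
)

```text
time: 13.8
ee_pos: [0.5077, -0.0758, 0.1932]
tcp_rot: [179.8, -0.8, 2.7]
contact_force: [0.8, -0.1, -0.1]
opening: 0.094
gripper_force: 0.0
```

```bash
python3 - <<'E'
from h import *
c,b=grab("wrist","pics/w5.png"); cv2.imwrite("pics/w5b.png",cv2.resize(b,(800,600))[:,:,::-1])
s=status.sense(); print(s["time"],s["ee_pos"],s["contact_force"])
E
```

```text
13.85 [ 0.50583182 -0.07527077  0.190323  ] [-0.64837248  0.3748357  -0.11755159]
```

View pics/w5b.png

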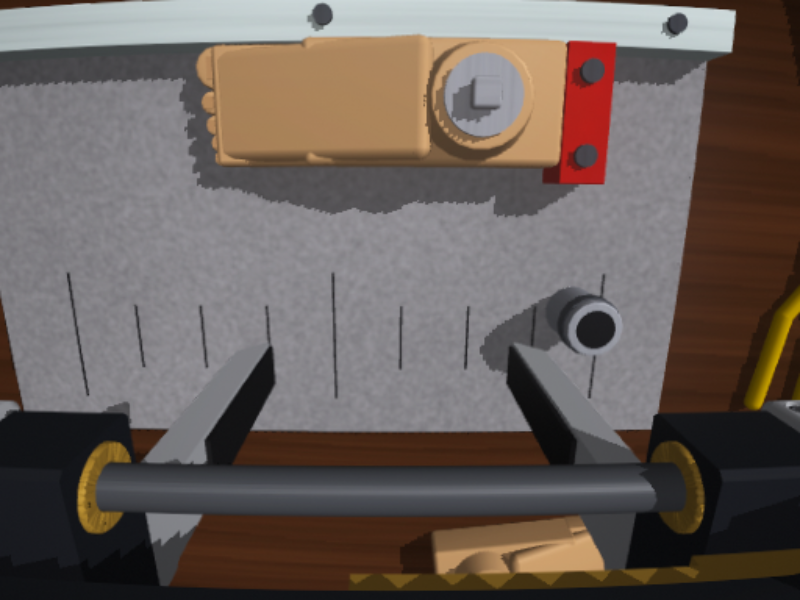

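The foot lies along the fence (top edge at about row 42) with its heel against the stop (column 565). The clamp is untouched and the gripper is clear.

```bash
python3 -c "
from cell import workorder; print(workorder.sign_off())"
```

```text
the job is handed in; nothing more can be done
None
```

The beige foot is flush along the fence with its heel square against the red stop, the arm is backed clear, and the job is handed in at about 14 s of the 72 s allowed.

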